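# Garage the wide rib

### The job

Slide the wide wooden rib, rounded nose first, into the dock whose slot matches its width, until it is fully home against the end of the slot. Then swing that dock's flap over and press it right shut. The small rib is still needed out: leave it, the narrow dock's flap and everything else on the bench alone.

Things in the scene. Friction and masses are not known exactly. Their poses are not given: they have to be found in the camera images.
- wide_rib: Flat wooden smoothing rib (plate) lying on the bench, 130 long (its x), 100 wide (its y), 12 thick, about 0.12 kg; too wide to be grasped across, meant to be pushed. Back end (-x) square with a thin steel strip, long sides straight, front end (+x) with corners rounded to radius 25. Origin at the centre of its underside.
- wide_rib_nose (a point): Middle of the wide rib's rounded front end, 65 ahead of its origin, at half thickness. When the rib is home its nose touches the end stop and its back end sticks out 8 in front of the mouth, under the flap.
- wide_dock: Fixed low wooden garage, slot open towards the robot. Origin: centre of the underside, on the slot's centre line; +x points deeper. Block x -60 to +74, 136 wide, flat roof 30 high, inlaid with its rib's outline. Slot 108 wide, 20 high, bench as floor; mouth x=-60, end stop x=+62. Flared cheeks 20 high lead in from x=-86 (124 wide there).
- wide_dock_mouth (a point): Middle of the wide slot's mouth, 10 above the bench; axes as the dock's.
- wide_flap (a joint): Angle (rad) of the wide dock's aluminium flap, 102 wide, 45 long, 3 thick, hinged on the roof's front edge (dock x=-60, 34 high). 0 = shut: slopes down and outwards 42 degrees, free edge 33 before the mouth, 4 high. 0.73 = level, 2.30 = upright, starts 2.5 to 2.9 (leaning back over the roof). Stiff (0.02 N m): stays where left, must be pushed all the way, under 3 N.
- wide_flap_hinge (a point): Middle of the wide flap's hinge axis.
- wide_flap_edge (a point): Middle of the wide flap's free edge; moves with the flap.
- narrow_dock: Fixed low wooden garage, slot open towards the robot. Origin: centre of the underside, on the slot's centre line; +x points deeper. Block x -60 to +74, 108 wide, flat roof 30 high, inlaid with its rib's outline. Slot 80 wide, 20 high, bench as floor; mouth x=-60, end stop x=+62. Flared cheeks 20 high lead in from x=-86 (96 wide there). Too narrow for the wide rib.
- narrow_flap (a joint): Angle (rad) of the narrow dock's aluminium flap, 74 wide, 45 long, 3 thick, hinged on the roof's front edge (dock x=-60, 34 high). 0 = shut: slopes down and outwards 42 degrees, free edge 33 before the mouth, 4 high. 0.73 = level, 2.30 = upright, starts 2.5 to 2.9 (leaning back over the roof). Stiff (0.02 N m): stays where left, must be pushed all the way, under 3 N.
- small_rib: Smaller copy of the wide rib, same wood and shape: 110 long, 72 wide, 12 thick, lying flat. Bystander, stays out. Origin at the centre of its underside, +x to its rounded nose.
- palette_knife: Spatula-like knife 200 long lying flat along its own x. Bystander. Origin at the middle, underside.
- bisque_vase: Terracotta vase 175 high, 104 across, standing at the side of the bench. Bystander. Origin at the centre of its underside.
- glaze_jar: Jar 100 high, 80 across. Bystander. Origin at the centre of its underside.
- water_bowl: White bowl 60 high, 150 across. Bystander. Origin at the centre of its underside.
- tool_mug: White mug 100 high, 84 across. Bystander. Origin at the centre of its underside.
Not all that is in view belongs to the job. What is shaped like the wide_rib but black or red is not meant.

How it is judged:
On the way, in this order (a step that is already met when the one before it is completed fails the run):
1. the wide rib is fully home in the wide dock, nose first (x of wide_rib_nose in the frame of wide_dock between 0.053 and 0.068 m and y of wide_rib_nose in the frame of wide_dock between -0.008 and 0.008 m and z of wide_rib_nose in the frame of wide_dock below 0.014 m and angle between the x axis of wide_rib and the x axis of wide_dock, either way round below 0.08 rad), for 0.2 s.
2. the wide dock's flap is shut with the rib home (all of step 1 and value of joint wide_flap below 0.15 rad), for 0.2 s.
At the end, for the whole second after the job is handed in: The wide rib lies at rest in the wide dock, its nose within 9 mm of the end stop and 8 mm of the slot's centre line, straight within 0.08 rad, and that dock's flap is shut (under 0.15 rad) (all of step 2 and linear speed of wide_rib below 0.01 m/s); the robot touches nothing.
It fails at once if the small rib is moved more than 30 mm (distance of small_rib from where it was at the start of the episode above 0.03 m).
It fails at once if another loose thing on the bench (knife, vase, jar, bowl, mug) is moved more than 30 mm (distance of any of palette_knife, bisque_vase, glaze_jar, water_bowl, tool_mug from where it was at the start of the episode above 0.03 m).
It fails at once if the narrow dock's flap is swung forward past upright (value of joint narrow_flap below 2.3 rad).
It also fails if it takes over 72 s, if anything falls off the work surface, if the arm or the gripper's body presses on something with over 40 N, if the wrist force passes 120 N, or if a joint passes its speed limit or range.

### The arm

A 6-joint arm with a two-finger parallel gripper is mounted at the origin on the work surface. World frame = base frame: x ahead of the robot, y to its left, z up, the work surface at z = 0. Lengths are in m, angles in rad, forces in N, time in s.
With the tool pointing down it reaches from about 0.3 to 0.775 m from the base axis. Payload 14.6 kg.
Tool frame: the origin (TCP) lies at the very end of the fingers, on their centre line; the grasp point (between the pads) lies 19 mm behind it (env.hold_point_z is the distance from the TCP to the grasp point, in m); z points along the fingers, y is the line along which they close (so a half turn about z gives the same grasp; the last joint's range is limited). The gripper opens to 94 mm and grips with 3 to 60 N. Pads are 16 mm wide; open, the fingers measure 119 mm over their backs; the gripper's body (75 mm by 177 mm) begins 78 mm behind the grasp point.
Start: joints at [1.177, 0.3, 1.521, -0, 1.321, -0.067], TCP at [0.177, 0.521, 0.205] pointing down, gripper open.
Joint ranges: [-3.03, 3.03], [-0.79, 2.21], [0.23, 2.52], [-1.04, 4.18], [0, 3.07], [-2.55, 2.55]. Speed limits (rad/s): [2.22, 2.22, 2.57, 3.14, 3.14, 3.14].

### API

Orientations are given as a rotation vector (axis times angle).
In Python, from bench import env gives the robot as it stands.
- The arm moves only by the tool send_rows, never from a script. Its argument "deltas" is one flat list of numbers, 4 for each row, row after row: the shift along the tool's x, y, z in units of 300 mm (1.0 is 300 mm), then the turn about the tool's z in units of 90 degrees (1.0 is 90 degrees). A call has 1 to 20 rows; each row shifts and turns the commanded pose from where the row before left it, along the tool's axes as they then stand; what a row does not reach is not made up. A row lasts 1/8 s, in which the tool goes at most 62.5 mm and 10.7 degrees, less where a joint would pass 70% of its speed; a pose out of reach is approached as far as the arm can. A call with a number of a shift or a turn outside -1 to 1 is refused whole. A call with a gripper value outside its range is refused whole. "hand" is the opening, from -1 (shut) to 1 (fully open), set as the call begins (left out, the last holds). The fingers move at their own pace and stop on an object; the grip force is fixed at half the most. Time passes only in rows, so rows that do not move let the fingers close. It gives the time, the measured TCP pose, the force, the opening and the grip force at its end, in the units of the state.
- env.sense(): the state, without advancing time (a new reading comes with each control period).
- env.camera(name): name is "scene" or "top" or "wrist"; returns the picture (384x512x3 uint8, red, green, blue); there is no depth.
- env.camera_params(name): a dict with "intrinsics" (3x3 intrinsics, pixels), "cam_to_world" (4x4, takes a point from camera to world coordinates); the wrist camera has in their place "T_tool_cam" (4x4, takes a point from camera to tool coordinates, whose origin is the TCP and whose axes are the flange's). Camera axes: x right, y up, looking along -z (the intrinsics and any distortion apply to the point x, -y, -z); pixel columns grow to the right and rows downward; lengths in m; the calibration is good to about 2 mm. A picture is of the moment at which its call begins: read the wrist's pose just before it. camera_params takes no time and is no camera call.
- env.job_done(): hands the job in; it is judged then, once.
Trained networks look in the newest picture that a camera, given by its name, has taken for a name from the list of things; names that differ only in an ending like _2 or _b are one class to them, and where a whole thing is asked for, a point or a joint stands for the part that bears it (a point fixed in the world has none). Each returns a list of dicts, best first, with "p" (0 to 1); they miss things now and then, are a little off and sometimes report something else, mostly with a low value. They report only what shows in the picture. A call takes as long as a camera call. They do not tell look-alikes from the thing itself.
- env.look_for(camera, name): "extent" ([left, top, right, bottom] in pixels, round what is visible of it).
- env.regions_of(camera, name): "region" (384x512 bool, what is visible of it) and "extent" ([left, top, right, bottom] in pixels, round what is visible of it).
The state is a dict: "time": time; "joint_positions": joint angles; "qd": joint speeds; "effort": joint torques, N m; "ee_pos": TCP position; "tool_rot": TCP orientation; "contact_force": force on the tool from outside, world axes, zero at the start; "torque": the same for the moment, N m; "grip_width": finger opening in m; "finger_force": force on a finger pad.
Only numpy, scipy, OpenCV 4.12 (cv2) and the standard library are available. Lean on these libraries where they do the work, as an engineer would, in place of code of your own. Each camera call takes 0.05 s, during which the arm holds its last target. There are 200 camera calls.

## Working session

There is one attempt and no reset: what is moved stays moved. The work goes in short steps, Python scripts to look and compute and a tool call to move; the robot and the scene stay as the last step left them, time stands still between calls to the robot, and variables do not carry over. Pictures are saved under pics/ and viewed, at most 10 in all, crops included, and the job is handed in when it is done.

Besides the shell and the picture viewer there is one more tool, called after ">>>" by a JSON object that holds its "method" and its "body", one argument or row to a line. send_rows: Moves the arm, as the interface text tells. Shifts and turns lie within -1 to 1; 1 stands for 300 mm of shift or 90 degrees of turn. Its arguments: {"type":"object","properties":{"deltas":{"type":"array"},"hand":{"type":"number"}},"required":["deltas"]}

```bash
mkdir -p pics; cat > h.py <<'E'
import numpy as np, cv2
from bench import env
from scipy.spatial.transform import Rotation as R
def shot(c,f):
    im=env.camera(c); cv2.imwrite('pics/'+f,im[...,::-1]); return im
def cam(c):
    p=env.camera_params(c); K=np.array(p['intrinsics'])
    if 'cam_to_world' in p: T=np.array(p['cam_to_world'])
    else:
        s=env.sense(); W=np.eye(4); W[:3,:3]=R.from_rotvec(s['tool_rot']).as_matrix(); W[:3,3]=s['ee_pos']; T=W@np.array(p['T_tool_cam'])
    return K,T
def p2w(c,uv,z):
    K,T=cam(c); uv=np.atleast_2d(np.array(uv,float)); d=np.c_[uv,np.ones(len(uv))]@np.linalg.inv(K).T
    d=(d*[1,-1,-1])@T[:3,:3].T; o=T[:3,3]; return o+d*((z-o[2])/d[:,2])[:,None]
def w2p(c,P):
    K,T=cam(c); q=(np.atleast_2d(P)-T[:3,3])@T[:3,:3]; q=(q*[1,-1,-1])@K.T; return q[:,:2]/q[:,2:]
E
python3 - <<'E'
from h import *
a=shot('top','t1.png'); b=shot('scene','s1.png')
print({k:v for k,v in env.camera_params('top').items()})
for n in ['wide_rib','wide_dock','narrow_dock','small_rib','wide_flap','palette_knife','bisque_vase','glaze_jar','water_bowl','tool_mug']:
    print(n,[(np.round(d['extent']).tolist(),round(d['p'],2)) for d in env.look_for('top',n)])
E
```

```text
{'intrinsics': array([[409.97694573,   0.        , 254.35956965],
       [  0.        , 409.97694573, 195.85722886],
       [  0.        ,   0.        ,   1.        ]]), 'cam_to_world': array([[ 0.05905265,  0.97797683, -0.20018516,  0.12637637],
       [-0.99825167,  0.05836067, -0.00936147, -0.03159133],
       [ 0.00252764,  0.20038798,  0.97971336,  1.78731674],
       [ 0.        ,  0.        ,  0.        ,  1.        ]])}
wide_rib [([291.0, 236.0, 320.0, 273.0], 0.75), ([240.0, 188.0, 264.0, 216.0], 0.7), ([191.0, 218.0, 227.0, 249.0], 0.56)]
wide_dock [([270.0, 136.0, 302.0, 176.0], 0.92), ([210.0, 146.0, 240.0, 179.0], 0.56)]
narrow_dock [([210.0, 148.0, 238.0, 175.0], 0.74)]
small_rib [([333.0, 213.0, 357.0, 240.0], 0.82), ([108.0, 165.0, 138.0, 190.0], 0.48), ([240.0, 190.0, 268.0, 218.0], 0.44)]
wide_flap [([272.0, 161.0, 296.0, 167.0], 0.61)]
palette_knife [([111.0, 166.0, 135.0, 187.0], 0.56)]
bisque_vase [([374.0, 205.0, 405.0, 228.0], 0.86)]
glaze_jar [([152.0, 152.0, 180.0, 174.0], 0.85)]
water_bowl [([336.0, 150.0, 368.0, 183.0], 0.77), ([139.0, 184.0, 157.0, 225.0], 0.61)]
tool_mug [([109.0, 166.0, 138.0, 187.0], 0.92)]
```

View pics/t1.png

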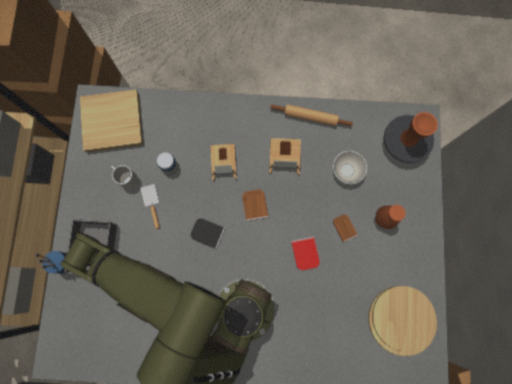

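View pics/s1.png

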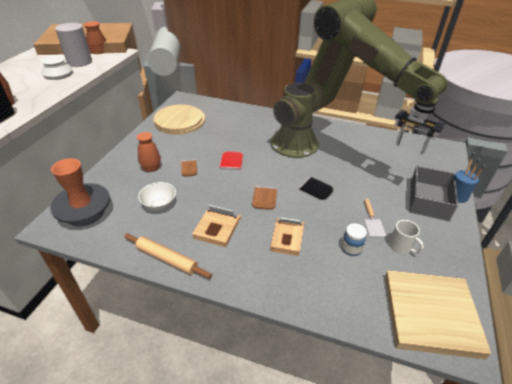

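Top view: the things that could be taken for the wide rib are the brown plate at (255,204), the smaller brown plate at (345,228), the red one at (306,254) and the black one at (208,233). The docks are at (285,154), the larger, and (223,160). By the description I choose the brown plate at (255,204) and the dock at (285,154), and check both in a crop.

```bash
python3 - <<'E'
from h import *
im=cv2.imread('pics/t1.png')[125:250,190:365]
cv2.imwrite('pics/c1.png',cv2.resize(im,None,fx=4.5,fy=4.5,interpolation=cv2.INTER_CUBIC))
for n,uv,z in [('rib',(255,204),.006),('wd',(285,154),.02),('nd',(223,160),.02),('small',(345,228),.006),('red',(306,254),.006),('black',(208,233),.006),('bowl',(350,170),.03)]: print(n,p2w('top',uv,z)[0].round(3))
s=env.sense(); print(s['ee_pos'],R.from_rotvec(s['tool_rot']).as_matrix().round(3),s['contact_force'],env.camera_params('wrist'))
E
```

```text
rib [ 0.454 -0.02   0.006]
wd [ 0.687 -0.141  0.02 ]
nd [0.643 0.135 0.02 ]
small [ 0.371 -0.418  0.006]
red [ 0.248 -0.252  0.006]
black [0.314 0.177 0.006]
bowl [ 0.628 -0.431  0.03 ]
[0.17656144 0.52087116 0.20544032] [[-0.947  0.321  0.   ]
 [ 0.321  0.947 -0.   ]
 [-0.    -0.    -1.   ]] [ 0.04927754  0.12660437 -0.82943195] {'intrinsics': array([[291.92877154,   0.        , 253.11798604],
       [  0.        , 291.92877154, 188.57155235],
       [  0.        ,   0.        ,   1.        ]]), 'T_tool_cam': array([[ 1.52985936e-03,  9.62289199e-01,  2.72024186e-01,
         7.87920673e-02],
       [ 9.99998681e-01, -1.62053519e-03,  1.08689491e-04,
         1.48359933e-05],
       [ 5.45415491e-04,  2.72023661e-01, -9.62290409e-01,
        -1.80526925e-01],
       [ 0.00000000e+00,  0.00000000e+00,  0.00000000e+00,
         1.00000000e+00]])}
```

View pics/c1.png

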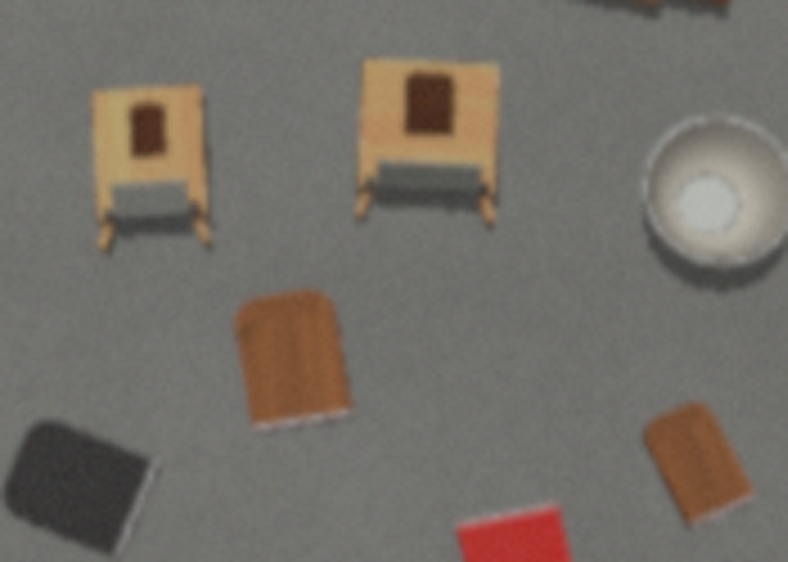

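The crop confirms the choice. The wide brown rib is at crop (293,358), rounded nose up and steel strip at its bottom edge. The wide dock is at crop (430,130) with its flap leaning back, and the black, red and small ribs are separate. I'll move above the scene for a close look.

>>> {"method": "send_rows", "body": {
  "deltas": [-0.119,-0.111,-0.024,0,-0.119,-0.111,-0.024,0,-0.119,-0.111,-0.024,0,-0.119,-0.111,-0.024,0,-0.119,-0.111,-0.024,0,-0.119,-0.111,-0.024,0,-0.119,-0.111,-0.024,0,-0.119,-0.111,-0.024,0,-0.119,-0.111,-0.024,0,-0.119,-0.111,-0.024,0,-0.119,-0.111,-0.024,0,-0.119,-0.111,-0.024,0,-0.119,-0.111,-0.024,0,-0.119,-0.111,-0.024,0],
  "hand": 0.1
}}

```text
time: 2.35
ee_pos: [0.5008, -0.0827, 0.3066]
tool_rot: [0.511, 3.099, 0.0]
contact_force: [1.0, 1.1, 1.1]
grip_width: 0.0514
finger_force: 0.0
```

>>> {"method": "send_rows", "body": {
  "deltas": [0,0,0,0.112,0,0,0,0.112,0,0,0,0.112,0,0,0,0.112,0,0,0,0.112,0,0,0,0.112,0,0,0,0.112,0,0,0,0.112,0,0,0,0.112,0,0,0,0.112,0,0,0,0.112,0,0,0,0.112,0,0,0,0.112,0,0,0,0.112,0,0,0,0.112,0,0,0,0.112,0,0,0,0,0,0,0,0]
}}

```text
time: 4.6
ee_pos: [0.5002, -0.0811, 0.3063]
tool_rot: [3.142, 0.006, 0.0]
contact_force: [-1.0, -0.2, -0.5]
grip_width: 0.0519
finger_force: 0.0
```

```bash
python3 - <<'E'
from h import *
im=shot('wrist','w1.png')
cv2.imwrite('pics/w1b.png',cv2.resize(im[...,::-1],(800,600),interpolation=cv2.INTER_CUBIC))
s=env.sense(); print(s['time'],s['ee_pos'],R.from_rotvec(s['tool_rot']).as_matrix().round(3).tolist(),s['grip_width'])
E
```

```text
4.65 [ 0.50024004 -0.08108943  0.30626305] [[1.0, 0.003, 0.0], [0.003, -1.0, -0.0], [0.0, 0.0, -1.0]] 0.051434908209938096
```

View pics/w1b.png

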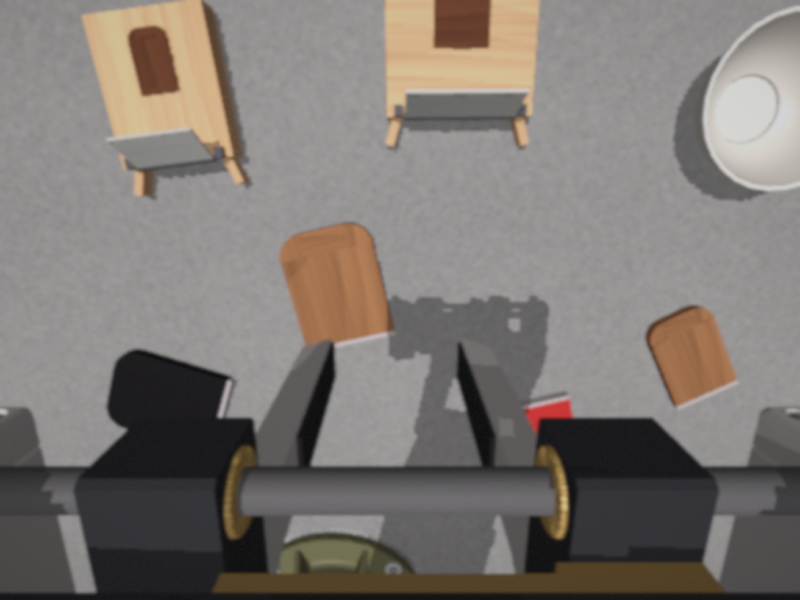

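The wrist view (800x600) shows the rib's back corners near (308,343) and (392,332), nose up-left. The wide dock's roof front corners are at about (387,118) and (532,118), its cheek tips near (391,146) and (523,146), and its flap leans back.

```bash
python3 - <<'E'
from h import *
f=1/1.5625
q=lambda L,z:p2w('wrist',np.array(L)*f,z)[:,:2]
c=q([(385,1),(388,117),(539,1),(531,117)],.03); print('roof',c.round(4).tolist())
print('edge dirs',[np.degrees(np.arctan2(*(a-b)[::-1])).round(2) for a,b in ((c[0],c[1]),(c[2],c[3]))],'width',np.linalg.norm(c[1]-c[3]))
t=q([(391,146),(523,146)],.01); print('cheek',t.round(4).tolist())
h=q([(404,119),(523,119),(406,91),(527,91)],.034); print('hinge',h.round(4).tolist(),np.degrees(np.arctan2(*(h[0]-h[1]))))
im=env.camera('wrist')
for d in env.regions_of('wrist','wide_rib')[:3]:
    m=d['region'].astype(np.uint8); k,_=cv2.findContours(m,cv2.RETR_EXTERNAL,cv2.CHAIN_APPROX_NONE); k=max(k,key=len)[:,0]
    w=q(k/f,.012); r=cv2.minAreaRect((w*1000).astype(np.float32)); print(d['p'],d['extent'],r,cv2.boxPoints(r).round(1).tolist())
r=q([(307,344),(392,332),(384,290),(369,236),(282,262),(302,328)],.012); print('rib',r.round(4).tolist())
E
```

```text
roof [[0.7196, -0.0713], [0.6239, -0.074], [0.7203, -0.207], [0.6246, -0.2081]]
edge dirs [np.float64(1.6), np.float64(0.67)] width 0.13409263967315047
cheek [[0.5989, -0.0767], [0.5995, -0.208]]
hinge [[0.6219, -0.0889], [0.6224, -0.1997], [0.6459, -0.0905], [0.6465, -0.2014]] -0.27802449827145703
0.91 [180.1, 144.3, 253.0, 223.1] ((454.1070861816406, -17.881591796875), (131.1243438720703, 101.79662322998047), 12.422747611999512) [[379.1000061035156, 17.700000762939453], [401.0, -81.69999694824219], [529.0999755859375, -53.5], [507.20001220703125, 45.900001525878906]]
0.76 [333.8, 254.1, 368.6, 276.6] ((310.6189270019531, -258.893798828125), (42.198387145996094, 54.652957916259766), 23.268766403198242) [[280.3999938964844, -242.10000610351562], [302.0, -292.29998779296875], [340.79998779296875, -275.70001220703125], [319.20001220703125, -225.5]]
0.74 [71.2, 222.9, 146.8, 273.8] ((320.4775390625, 181.01760864257812), (131.06369018554688, 106.59783172607422), 71.94189453125) [[249.5, 135.1999969482422], [350.79998779296875, 102.19999694824219], [391.5, 226.8000030517578], [290.1000061035156, 259.79998779296875]]
rib [[0.3884, 0.0167], [0.4029, -0.0781], [0.451, -0.0694], [0.5094, -0.0539], [0.4814, 0.0386], [0.4073, 0.0213]]
```

>>> {"method": "send_rows", "body": {
  "deltas": [-0.042,-0.142,0,0,-0.042,-0.142,0,0,-0.042,-0.142,0,0,-0.041,-0.144,0,0,0,0,0,-0.1005,0,0,0,-0.1005,0,0,0,-0.1005,0,0,0,-0.1005,0,0,0,-0.1005,0,0,0,-0.1005,0,0,0,-0.1005,0,0,0,-0.1005,0,0,0,-0.1005,0,0,0,-0.1005,0,0,0,0],
  "hand": 0.1
}}

```text
time: 6.62
ee_pos: [0.4501, 0.0899, 0.3063]
tool_rot: [2.213, 2.23, 0.0]
contact_force: [-0.2, -0.4, -0.8]
grip_width: 0.0518
finger_force: 0.0
```

>>> {"method": "send_rows", "body": {
  "deltas": [0,0,0.12,0,0,0,0.12,0,0,0,0.12,0,0,0,0.12,0,0,0,0.12,0,0,0,0.12,0,0,0,0.12,0,0,0,0.08,0,0,0,0.04,0,0,0,0,0]
}}

```text
time: 7.88
ee_pos: [0.4501, 0.0899, 0.0181]
tool_rot: [-2.214, -2.228, 0.001]
contact_force: [0.9, 0.6, 0.4]
grip_width: 0.0517
finger_force: 0.0
```

>>> {"method": "send_rows", "body": {
  "deltas": [0,0,0.04,0,-0.045,0,0,0,-0.045,0,0,0,-0.045,0,0,0,-0.045,0,0,0,-0.045,0,0,0,-0.045,0,0,0,-0.045,0,0,0,-0.045,0,0,0,-0.045,0,0,0,-0.045,0,0,0,-0.045,0,0,0,-0.025,0,0,0,-0.02,0,0,0,-0.015,0,0,0,-0.013,0,0,0,-0.01,0,0,0,-0.005,0,0,0,0,0,0,0]
}}

```text
time: 10.25
ee_pos: [0.4515, -0.085, 0.0062]
tool_rot: [2.213, 2.23, -0.0]
contact_force: [-0.4, 0.6, 0.6]
grip_width: 0.0515
finger_force: 0.0
```

```bash
cat >> h.py <<'E'
def rib(c='wrist'):
    env.camera(c)
    for d in env.regions_of(c,'wide_rib')[:3]:
        m=d['region'].astype(np.uint8); k,_=cv2.findContours(m,cv2.RETR_EXTERNAL,cv2.CHAIN_APPROX_NONE); k=max(k,key=len)[:,0]
        w=p2w(c,k,.012)[:,:2]; r=cv2.minAreaRect((w*1000).astype(np.float32)); print(round(d['p'],2),np.round(d['extent']),np.round(r[0]),np.round(r[1]),round(r[2],1),cv2.boxPoints(r).round().tolist())
E
python3 - <<'E'
from h import *
rib('top'); s=env.sense(); print(s['ee_pos'])
E
```

```text
0.64 [280. 197. 292. 222.] [ 441. -166.] [ 48. 123.] 88.8 [[379.0, -189.0], [502.0, -192.0], [503.0, -143.0], [380.0, -141.0]]
0.56 [290. 236. 320. 273.] [ 252. -249.] [131. 101.] 14.7 [[176.0, -216.0], [201.0, -315.0], [328.0, -282.0], [302.0, -183.0]]
0.47 [197. 219. 225. 232.] [353. 171.] [125.  34.] 75.0 [[321.0, 115.0], [354.0, 106.0], [386.0, 227.0], [353.0, 235.0]]
[ 0.45153721 -0.0849636   0.00625615]
```

>>> {"method": "send_rows", "body": {
  "deltas": [0.033,0,0,0,0,0,-0.14,0,0,0,-0.14,0,0,0,-0.14,0,0,0,-0.14,0,0,0,-0.14,0,-0.13,-0.05,-0.133,0,-0.13,-0.05,0,0.09,0,0,0,0.091,0,0,0,0.091,0,0,0,0.091,0,0,0,0.091,0,0,0,0.091,0,0,0,0.091,0,0,0,0.091,0,0,0,0.091,0,0,0,0.091,0,0,0,0.091,0,0,0,0]
}}

```text
time: 12.72
ee_pos: [0.4221, -0.1528, 0.2561]
tool_rot: [-3.142, -0.014, 0.0]
contact_force: [0.6, -0.8, 1.0]
grip_width: 0.0518
finger_force: 0.0
```

```bash
python3 - <<'E'
from h import *
rib(); im=shot('wrist','w2.png')
cv2.imwrite('pics/w2b.png',cv2.resize(im[...,::-1],(800,600),interpolation=cv2.INTER_CUBIC))
s=env.sense(); print(s['time'],s['ee_pos'],R.from_rotvec(s['tool_rot']).as_matrix().round(3).tolist())
E
```

```text
0.97 [210. 103. 283. 196.] [ 442. -146.] [131. 100.] 0.7 [[376.0, -97.0], [377.0, -197.0], [508.0, -195.0], [507.0, -95.0]]
0.76 [274. 224. 346. 298.] [ 250. -216.] [122.  32.] 15.7 [[187.0, -217.0], [196.0, -248.0], [313.0, -215.0], [304.0, -184.0]]
0.59 [  0. 186.  88. 263.] [316. 177.] [134. 109.] 72.3 [[243.0, 130.0], [348.0, 97.0], [388.0, 224.0], [284.0, 257.0]]
12.875 [ 0.42205733 -0.1530407   0.25610574] [[1.0, 0.011, -0.0], [0.011, -1.0, 0.0], [-0.0, -0.0, -1.0]]
```

View pics/w2b.png

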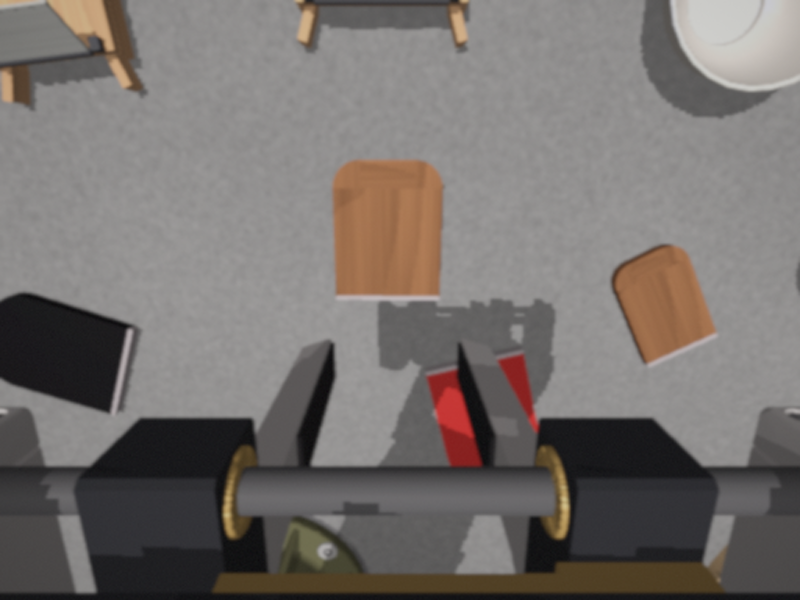

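The rib now lies straight (yaw about 0.7°), nose towards the mouth. In the picture its centre line is at column 388 against the cheeks' middle at about 383, so it sits about 5 mm too far to -y. I'll go behind it and push with a slight drift to the left.

>>> {"method": "send_rows", "body": {
  "deltas": [-0.12,-0.01,0,0,-0.113,-0.01,0,0,0,0,0.15,0,0,0,0.15,0,0,0,0.15,0,0,0,0.15,0,0,0,0.12,0,0,0,0.08,0,0,0,0.033,0,0,0,0,0]
}}

```text
time: 14.12
ee_pos: [0.3521, -0.1478, 0.0063]
tool_rot: [-3.141, -0.014, 0.001]
contact_force: [0.2, 0.4, 0.6]
grip_width: 0.0519
finger_force: 0.0
```

>>> {"method": "send_rows", "body": {
  "deltas": [0.02,0,0,0,0.02,0,0,0,0.02,0,0,0,0.04,-0.002,0,0,0.04,-0.002,0,0,0.04,-0.002,0,0,0.04,-0.002,0,0,0.04,-0.002,0,0,0.04,-0.002,0,0,0.04,-0.002,0,0,0.04,-0.002,0,0,0.02,0,0,0,0,0,0,0]
}}

```text
time: 15.75
ee_pos: [0.4724, -0.1421, 0.0062]
tool_rot: [3.142, 0.013, 0.0]
contact_force: [-0.1, -0.0, 0.4]
grip_width: 0.0514
finger_force: 0.0
```

```bash
python3 - <<'E'
from h import *
im=shot('wrist','w3.png')
cv2.imwrite('pics/w3b.png',cv2.resize(im[...,::-1],(800,600),interpolation=cv2.INTER_CUBIC))
s=env.sense(); print(s['time'],s['ee_pos'],s['contact_force'])
E
```

```text
15.8 [ 0.47204166 -0.14209507  0.00618172] [ 0.07488301  0.60586561 -0.40335523]
```

View pics/w3b.png

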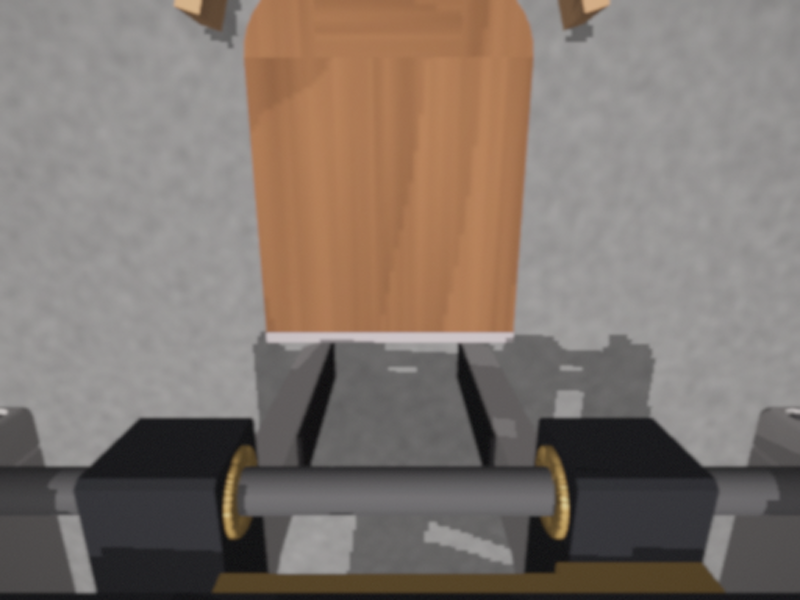

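The rib's nose is entering between the cheeks. Rib middle column is about 389 against cheek middle of about 392, so it is centred to about 1 mm. I'll push on.

>>> {"method": "send_rows", "body": {
  "deltas": [0.03,0,0,0,0.03,0,0,0,0.03,0,0,0,0.03,0,0,0,0.03,0,0,0,0.03,0,0,0,0.03,0,0,0,0.03,0,0,0,0.03,0,0,0,0.03,0,0,0,0.03,0,0,0,0.03,0,0,0,0.03,0,0,0,0,0,0,0]
}}

```text
time: 17.55
ee_pos: [0.5897, -0.1412, 0.0062]
tool_rot: [3.141, 0.013, 0.001]
contact_force: [0.4, 0.8, 0.4]
grip_width: 0.0513
finger_force: 0.0
```

>>> {"method": "send_rows", "body": {
  "deltas": [0.01,0,0,0,0.01,0,0,0,0.01,0,0,0,0.01,0,0,0,0,0,0,0]
}}

```text
time: 18.18
ee_pos: [0.6013, -0.1411, 0.0063]
tool_rot: [3.142, 0.012, 0.0]
contact_force: [-0.1, 0.1, -0.5]
grip_width: 0.0518
finger_force: 0.0
```

>>> {"method": "send_rows", "body": {
  "deltas": [0.006,0,0,0,0.006,0,0,0,0,0,0,0]
}}

```text
time: 18.55
ee_pos: [0.6048, -0.1411, 0.0062]
tool_rot: [3.142, 0.012, 0.0]
contact_force: [-0.0, 0.9, 0.3]
grip_width: 0.0516
finger_force: 0.0
```

>>> {"method": "send_rows", "body": {
  "deltas": [0.006,0,0,0,0,0,0,0]
}}

```text
time: 18.8
ee_pos: [0.6066, -0.1411, 0.0062]
tool_rot: [-3.142, -0.012, -0.0]
contact_force: [-0.1, -0.1, -0.1]
grip_width: 0.0517
finger_force: 0.0
```

>>> {"method": "send_rows", "body": {
  "deltas": [0.006,0,0,0,0,0,0,0]
}}

```text
time: 19.05
ee_pos: [0.6073, -0.1411, 0.0062]
tool_rot: [-3.141, -0.012, 0.004]
contact_force: [-8.8, -0.4, 5.9]
grip_width: 0.0517
finger_force: 4.2
```

>>> {"method": "send_rows", "body": {
  "deltas": [0.005,0,0,0,0,0,0,0]
}}

```text
time: 19.3
ee_pos: [0.6075, -0.1411, 0.0061]
tool_rot: [-3.141, -0.012, 0.009]
contact_force: [-19.4, 0.1, 11.7]
grip_width: 0.0517
finger_force: 9.4
```

The rib stopped against the end at TCP x = 0.607, with 19 N resisting, which matches the expected home position. Next I back off, close the fingers, go over and behind the flap, and sweep it forward.

>>> {"method": "send_rows", "body": {
  "deltas": [-0.04,0,0,0,-0.04,0,0,0,0,0,-0.1,0,0,0,-0.1,0,0,0,-0.11,0,0,0,-0.11,0,0,0,0,0,0,0,0,0,0.08,0,0,0,0.08,0,0,0,0.08,0,0,0,0.07,0,0,0,0,0,0,0],
  "hand": -1
}}

```text
time: 20.92
ee_pos: [0.6787, -0.1403, 0.1301]
tool_rot: [-3.141, -0.013, 0.004]
contact_force: [-0.7, 0.2, 0.1]
grip_width: 0.0006
finger_force: 0.0
```

```bash
python3 - <<'E'
from h import *
im=shot('scene','s2.png')[150:290,150:350]
cv2.imwrite('pics/s2b.png',cv2.resize(im[...,::-1],(800,560),interpolation=cv2.INTER_CUBIC))
s=env.sense(); print(s['time'],s['ee_pos'],s['grip_width'])
E
```

```text
20.975 [ 0.67808179 -0.14035856  0.13045356] 0.0005626205082737604
```

View pics/s2b.png

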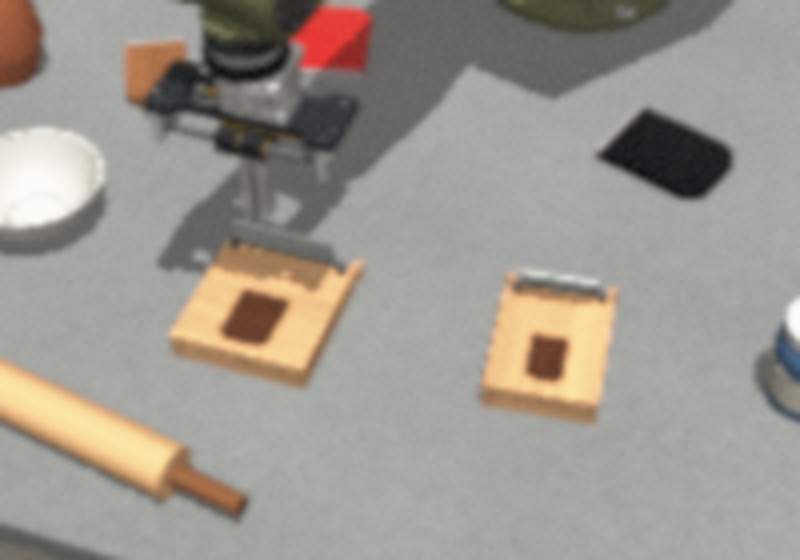

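The scene crop shows the rib inside the wide dock, at crop (265,310), with its flap leaning back at (285,245). The fingers are closed above and behind the flap, so I descend and sweep.

>>> {"method": "send_rows", "body": {
  "deltas": [0,0,0.1,0,0,0,0.1,0,0,0,0.067,0,0,0,0,0,-0.02,0,0,0,-0.02,0,0,0,-0.02,0,0,0,-0.02,0,0,0,-0.02,0,0,0,-0.02,0,0,0,-0.02,0,0,0,-0.02,0,0,0,-0.02,0,0,0,-0.02,0,0,0,-0.02,0,0,0,-0.02,0,0,0,0,0,0,0]
}}

```text
time: 23.1
ee_pos: [0.6064, -0.1411, 0.0522]
tool_rot: [-3.142, -0.012, 0.0]
contact_force: [0.3, -1.1, -0.2]
grip_width: 0.0002
finger_force: 0.0
```

>>> {"method": "send_rows", "body": {
  "deltas": [-0.008,0,0.02,0,-0.008,0,0.02,0,-0.008,0,0.02,0,-0.008,0,0.02,0,-0.008,0,0.015,0,0,0,0,0]
}}

```text
time: 23.85
ee_pos: [0.5944, -0.1411, 0.0232]
tool_rot: [-3.141, -0.012, 0.001]
contact_force: [-0.7, -0.2, -0.1]
grip_width: 0.0002
finger_force: 0.0
```

Press down in small steps until it resists.

>>> {"method": "send_rows", "body": {
  "deltas": [0,0,0.01,0,0,0,0.007,0,0,0,0,0]
}}

```text
time: 24.22
ee_pos: [0.5947, -0.1411, 0.0184]
tool_rot: [-3.141, -0.012, 0.0]
contact_force: [-0.0, -0.0, -0.0]
grip_width: 0.0002
finger_force: 0.1
```

>>> {"method": "send_rows", "body": {
  "deltas": [0,0,0.005,0,0,0,0,0]
}}

```text
time: 24.48
ee_pos: [0.5948, -0.1412, 0.0171]
tool_rot: [3.141, 0.012, 0.0]
contact_force: [-1.1, -0.6, 2.0]
grip_width: 0.0003
finger_force: 0.8
```

>>> {"method": "send_rows", "body": {
  "deltas": [0,0,0.005,0,0,0,0,0]
}}

```text
time: 24.72
ee_pos: [0.5952, -0.1412, 0.0164]
tool_rot: [3.141, 0.012, 0.002]
contact_force: [-2.0, 0.6, 9.2]
grip_width: 0.0006
finger_force: 4.2
```

>>> {"method": "send_rows", "body": {
  "deltas": [0,0,0.005,0,0,0,0,0]
}}

```text
time: 24.98
ee_pos: [0.5955, -0.1413, 0.0159]
tool_rot: [3.141, 0.012, 0.003]
contact_force: [-7.4, 2.4, 19.4]
grip_width: 0.0006
finger_force: 9.0
```

The flap has reached a hard stop at the expected height. I retract and check.

>>> {"method": "send_rows", "body": {
  "deltas": [0,0,-0.03,0,-0.03,0,-0.08,0,-0.1,0,-0.15,0,-0.12,0,-0.15,0,-0.12,0,-0.15,0,-0.1,0,-0.1,0,0,0,0,0,0,0,0,0]
}}

```text
time: 25.98
ee_pos: [0.454, -0.1422, 0.2113]
tool_rot: [-3.141, -0.012, 0.001]
contact_force: [0.1, 0.3, -0.3]
grip_width: 0.0006
finger_force: 0.0
```

```bash
python3 - <<'E'
from h import *
im=shot('wrist','w4.png')
cv2.imwrite('pics/w4b.png',cv2.resize(im[:256,100:440,::-1],(797,600),interpolation=cv2.INTER_CUBIC))
s=env.sense(); print(s['time'],s['ee_pos'],s['contact_force'])
E
```

```text
26.025 [ 0.45397222 -0.14212278  0.21083727] [ 0.02455879  0.36347592 -0.45854513]
```

View pics/w4b.png

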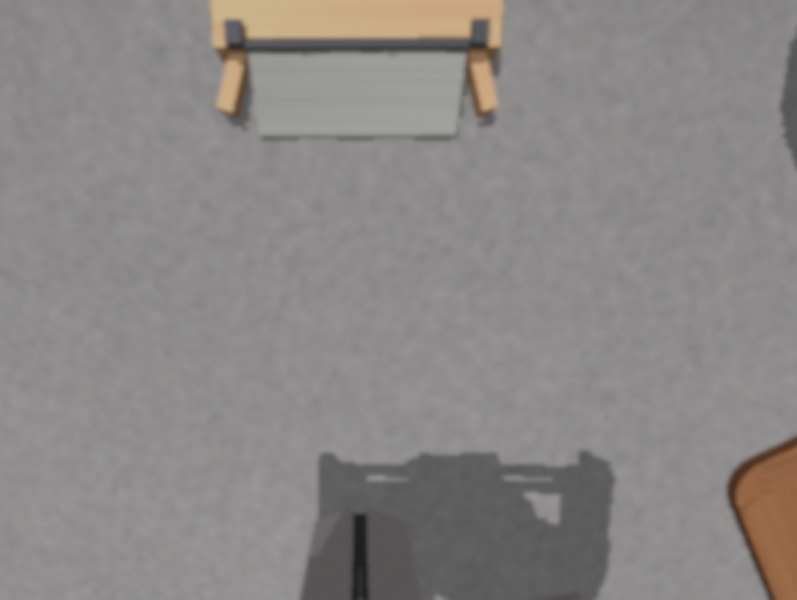

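The flap at crop (358,95) is down on the bench side between the cheeks, its free edge narrowed and close to its shadow. It is shut, the rib is hidden beneath it, and the robot is clear.

```bash
python3 -c "
from bench import env
print(env.job_done())"
```

```text
the job is handed in; nothing more can be done
None
```

I pushed the wide rib nose first into the wide dock until it stopped hard at the end, then pressed that dock's flap shut against its stop. The job is handed in at about 26 s with the arm clear and no other object touched; the judge returned no verdict.

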